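# Index the press dial and draw the axle up to its oil groove

## Robot

A 6-joint arm with a two-finger parallel gripper is mounted at the origin on the work surface. World frame = base frame: x ahead of the robot, y to its left, z up, the work surface at z = 0. Lengths are in m, angles in rad, forces in N, time in s.
With the tool pointing down it reaches from about 0.3 to 0.875 m from the base axis. Payload 6.4 kg.
Tool frame: the origin (TCP) lies on the centre line of the jaws, within the pads' length; the fingertips stand 17 mm ahead of it and the grasp point (between the pads) lies 2 mm behind it; z points along the fingers, y is the line along which they close (so a half turn about z gives the same grasp; the last joint's range is limited). The gripper opens to 88 mm and grips with 3 to 60 N. Pads are 18 mm wide; open, the fingers measure 123 mm over their backs; the gripper's body (75 mm by 187 mm) begins 45 mm behind the grasp point.
Start: joints at [-1.483, 0.181, 1.607, -0, 1.354, -0.206], TCP at [0.167, -0.55, 0.232] pointing down, gripper open.
Joint ranges: [-2.99, 2.99], [-0.89, 2.07], [0.3, 2.58], [-1.14, 4.28], [0, 2.63], [-3.12, 3.12]. Speed limits (rad/s): [2.57, 2.57, 3.01, 3.14, 3.14, 3.14].

## Interface

Orientations are given as a rotation vector (axis times angle).
In Python, from cell import env gives the robot as it stands. Calls block until the motion is done:
- env.movep(position, orientation): joint-space move of the TCP to a pose.
- env.servo_line(position, rotation=None, max_speed=0.15, stop_force=None): straight line of the TCP; rotation=None keeps the orientation; max_speed is the mean speed in m/s. With stop_force (N) it stops when the force on the tool has changed by that much, and returns True; else False.
- env.movej(angles): joint-space move.
- env.set_gripper(opening, f_grip=None): opening from 0.0 (shut) to 1.0 (fully open); f_grip is the grip in N (None keeps the last); returns when the fingers have stopped.
- env.dwell(seconds).
- env.solve_ik(position, orientation): joint angles nearest the present ones, or None.
- env.read_camera(name): name is "scene" or "top" or "wrist"; returns a dict with "img" (400x640x3 uint8, red, green, blue), "fx", "fy", "cx", "cy" (pixels), "distortion" ([k1, k2, p1, p2, k3] as OpenCV has them; the pictures are not rectified), "world_to_cam" (4x4, takes a point from world to camera coordinates). Camera axes: x right, y down, z forward; pixel columns grow to the right and rows downward; lengths in m; the calibration is good to about 2 mm. A picture is of the moment at which its call begins. There is no depth.
A pose or a line that the arm cannot do raises env.IKError and nothing moves.
- env.finish_job(): hands the job in; it is judged then, once.
Trained networks look in the newest picture that a camera, given by its name, has taken for a name from the list of things; names that differ only in an ending like _2 or _b are one class to them, and where a whole thing is asked for, a point or a joint stands for the part that bears it (a point fixed in the world has none). Each returns a list of dicts, best first, with "p" (0 to 1); they miss things now and then, are a little off and sometimes report something else, mostly with a low value. They report only what shows in the picture. A call takes as long as a camera call. They do not tell look-alikes from the thing itself.
- env.regions_of(camera, name): "region" (400x640 bool, what is visible of it) and "box" ([centre column, centre row, width, height] in pixels, round what is visible of it).
Readings, each from a call of its own:
- env.read_clock(): time.
- env.read_joints(): joint angles.
- env.read_joint_velocities(): joint speeds.
- env.read_joint_torque(): joint torques, N m.
- env.read_tcp_pos(): TCP position.
- env.read_eef_rot(): TCP orientation.
- env.read_contact_force(): force on the tool from outside, world axes, zero at the start.
- env.read_torque(): the same for the moment, N m.
- env.read_width(): opening from 0.0 (shut) to 1.0 (fully open).
- env.read_grasp_force(): force on a finger pad.
Only numpy, scipy, OpenCV 4.12 (cv2) and the standard library are available. Lean on these libraries where they do the work, as an engineer would, in place of code of your own. Each camera call takes 0.05 s, during which the arm holds its last target. There are 200 camera calls.

## Task

The stub axle standing under the press ram is due for oiling: using a hand post, turn the dial one position counter-clockwise (seen from above), until it clicks home, so that this axle comes out from under the ram to the near side. Then draw that axle straight up out of its block, without cocking or jamming it in the bore, until its oil groove stands clear above the block with at least a third of its spindle still inside; it must never leave the bore. Finish while holding it there, upright and still, and leave the other axle and everything else on the bench where it is.

Things in the scene. Friction and masses are not known exactly. Their poses are not given: they have to be found in the camera images.
- press: bench arbor press of dark cast iron, fixed, with a round aluminium indexing dial (280 mm across) on its base. Origin: on the bench under the dial's centre. z up; +y runs from the dial's centre to the ram and column, -x to the near side (the robot's, give or take 15 degrees). The head (56 mm wide in x) begins 62 mm from the centre along +y, 200 to 330 mm above the bench, its lever on the +x side
- dial (a joint): dial's turn about its upright axis (rad, counter-clockwise from above positive, 0 at the start). A sprung detent holds it every quarter turn (0, 1.571, ...): it resists with up to about 0.5 Nm (4 N at a hand post), pulls the dial to the nearest position and settles within 0.03 rad. Turns either way. Top face 60 mm above the bench; four stations 100 mm from its centre, the far one empty
- dial_hub (a point): point on the dial's axis, on top of its hub (60 mm across), 72 mm above the bench
- post_a (a point): top of a hand post: upright steel pin 14 mm across and 72 mm tall, fixed on the dial 120 mm from its centre, halfway between stations; its top is 132 mm above the bench. Four alike turn with the dial; this one starts near right (225 degrees counter-clockwise from the press's +x)
- post_b (a point): top of the hand post that starts near left (135 degrees), beside the ram
- post_c (a point): top of the hand post that starts far left (45 degrees), beside the ram
- post_d (a point): top of the hand post that starts far right (315 degrees)
- axle: the stub axle under the ram, steel, 89 mm long, about 0.11 kg, loose. Origin: centre of its foot; z along it, up. From the foot: spindle 12 mm across, 46 mm long, in the bore (0.5 mm play all round); flange 24 mm across, 5 mm thick, on the block's top; wheel seat to grip, 14 mm across, 38 mm long, its top 153 mm above the bench. Seated, its origin is 46 mm below bore_mouth
- ram_foot (a point): centre of the underside of the ram (25 mm square, foot 32 mm round), fixed 165 mm above the bench, over the station 100 mm from the dial's centre along the press's +y; 12 mm above the axle there
- axle_groove (a point): on the axle's centre line at the lower edge of its oil groove (3 mm wide, round the spindle, 13 to 16 mm below the flange's underside): hidden 16 mm deep in the bore at the start. Clear when above bore_mouth; with 14 mm more, a third of the spindle is still inside
- bore_mouth (a point): centre of the bore's mouth on the top face of the axle block under the ram, 110 mm above the bench; turns with the dial, z up along the bore. The block is grey cast zinc, 60 x 40 mm and 50 mm tall, clamped on the dial, with an upright through bore 13 mm across
- bore_2 (a point): the same on the like block at the near station (it goes to the right when the dial is turned on)
- axle_2: an axle just like it, in the block at the near station; to be left seated
- wheelbarrow: bystander: red tin toy wheelbarrow, about 200 mm long and 70 mm tall, loose on the bench to the right; origin under its middle
- spare_block: bystander: loose cast zinc axle block, 84 x 40 x 50 mm with its feet, to the near right
- awl: bystander: walnut-handled awl lying between the dial and the wheelbarrow, 185 mm long, 30 mm thick
Things that resemble listed ones, but are neither listed nor needed, are in the scene too. Leave any green look-alike of the axle_2 alone.

How it is judged:
On the way, in this order (a step that is already met when the one before it is completed fails the run):
1. the dial is turned one position counter-clockwise, the axle still seated (value of joint dial between 1.5 and 1.64 rad and z of axle in the frame of bore_mouth below -0.041 m), for 0.3 s.
2. the axle is drawn up, its groove clear of the block and its spindle still in the bore (z of axle in the frame of bore_mouth between -0.0305 and -0.015 m and contact force between the fingers and axle above 1 N), for 0.3 s.
At the end, for the whole second after the job is handed in: the dial rests a quarter turn on (within 0.07 rad); the fingers hold the axle 15.5 to 31 mm above its seat (groove clear, a third of the spindle in the bore), within 0.04 rad of upright, within 3 mm of the bore's axis, still, pressing on the bore with under 10 N; the other axle is seated (all of step 2 and value of joint dial between 1.5 and 1.64 rad and contact force between axle and press below 10 N and horizontal distance between axle and bore_mouth below 0.003 m and angle between axle's own z axis and vertical below 0.04 rad and linear speed of axle below 0.01 m/s and angular speed of axle below 0.1 rad/s and z of axle_2 in the frame of bore_2 below -0.041 m); the arm keeps its last pose, push and grip.
It fails at once if the axle leaves its bore (z of axle in the frame of bore_mouth above -0.002 m).
It fails at once if the axle is jammed or forced against its bore with more than 25 N (contact force between axle and press above 25 N).
It fails at once if the other axle is drawn up (z of axle_2 in the frame of bore_2 above -0.04 m).
It fails at once if a loose bystander is moved more than 30 mm (distance of any of wheelbarrow, spare_block, awl from where it was at the start of the episode above 0.03 m).
It also fails if it takes over 51 s, if anything falls off the work surface, if the arm or the gripper's body presses on something with over 40 N, if the wrist force passes 120 N, or if a joint passes its speed limit or range.

## Working session

There is one attempt and no reset: what is moved stays moved. The work goes in short steps, each a Python script; the robot and the scene stay as the last script left them, time stands still between calls to the robot, and variables do not carry over. Pictures are saved under pics/ and viewed, at most 10 in all, crops included, and the job is handed in when it is done.

```bash
ls; mkdir -p pics; cat > h.py <<'E'
import numpy as np, cv2
from cell import env
def K(c): return np.array([[c["fx"],0,c["cx"]],[0,c["fy"],c["cy"]],[0,0,1]]),np.array(c["distortion"])
def ray(c,px):
    k,d=K(c); u=cv2.undistortPoints(np.array([[px]],float),k,d)[0,0]
    T=np.array(c["world_to_cam"]); R,t=T[:3,:3],T[:3,3]
    return -R.T@t, R.T@np.array([u[0],u[1],1])
def atz(c,px,z):
    o,d=ray(c,px); return o+d*(z-o[2])/d[2]
def proj(c,P):
    k,d=K(c);T=np.array(c["world_to_cam"]); R,t=T[:3,:3],T[:3,3]
    return cv2.projectPoints(np.atleast_2d(P).astype(float),cv2.Rodrigues(R)[0],t,k,d)[0][:,0]
def save(c,n): cv2.imwrite("pics/"+n,c["img"][:,:,::-1])
E
python3 - <<'E'
from h import *
a=[]
for n in["scene","top"]:
    c=env.read_camera(n); a.append(c["img"]); 
    print(n,np.round(ray(c,(320,200))[0],3),np.round(ray(c,(320,200))[1],2))
    for t in["dial","dial_hub","post_a","axle","bore_mouth","press"]:
        try:
            for r in env.regions_of(n,t): print(t,round(r["p"],2),np.round(r["box"]),np.round(atz(c,r["box"][:2],0.1),3))
        except Exception as e: print(t,e)
    save(c,n+".png")
print(env.read_clock(),env.read_eef_rot())
E
```

```text
pics
scene [ 0.951 -0.301  0.769] [-0.6   0.19 -0.77]
dial 0.6 [397. 242. 124. 117.] [ 0.586 -0.011  0.1  ]
dial_hub 0.77 [398. 242. 131. 120.] [ 0.587 -0.009  0.1  ]
post_a 0.83 [396. 244. 130. 121.] [ 0.588 -0.015  0.1  ]
axle 0.49 [254. 177.   4.  20.] [ 0.319 -0.276  0.1  ]
axle 0.46 [435. 209.  14.  14.] [0.526 0.108 0.1  ]
axle 0.44 [278. 253.   9.  21.] [ 0.543 -0.264  0.1  ]
bore_mouth 0.67 [399. 241. 132. 123.] [ 0.583 -0.006  0.1  ]
bore_mouth 0.25 [456. 198. 273. 238.] [0.51  0.173 0.1  ]
press 0.71 [456. 198. 274. 239.] [0.508 0.174 0.1  ]
top [ 0.422 -0.142  1.118] [ 0.07  0.02 -1.  ]
dial 0.75 [275. 172. 108. 108.] [ 0.557 -0.012  0.1  ]
dial_hub 0.93 [274. 175. 107. 106.] [ 0.552 -0.01   0.1  ]
post_a 0.75 [274. 174. 104. 109.] [ 0.552 -0.01   0.1  ]
axle 0.67 [272. 174. 110. 109.] [ 0.553 -0.006  0.1  ]
axle 0.52 [227. 264.  12.  10.] [0.332 0.096 0.1  ]
axle 0.4 [374. 198.  12.  10.] [ 0.502 -0.255  0.1  ]
bore_mouth 0.61 [272. 174. 112. 108.] [ 0.552 -0.005  0.1  ]
press 0.7 [216. 175. 234. 114.] [0.546 0.133 0.1  ]
press 0.48 [274. 175. 104. 108.] [ 0.551 -0.01   0.1  ]
0.7 [-3.10772901e+00 -4.59807778e-01 -3.27098827e-05]
```

```bash
python3 - <<'E'
import cv2
a=cv2.imread("pics/scene.png");b=cv2.imread("pics/top.png")
cv2.imwrite("pics/s2.png",cv2.resize(a[80:330,240:600],(800,556),interpolation=cv2.INTER_CUBIC))
cv2.imwrite("pics/t2.png",cv2.resize(b[90:290,130:397],(800,600),interpolation=cv2.INTER_CUBIC))
E
```

```text
(no output)
```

View pics/s2.png

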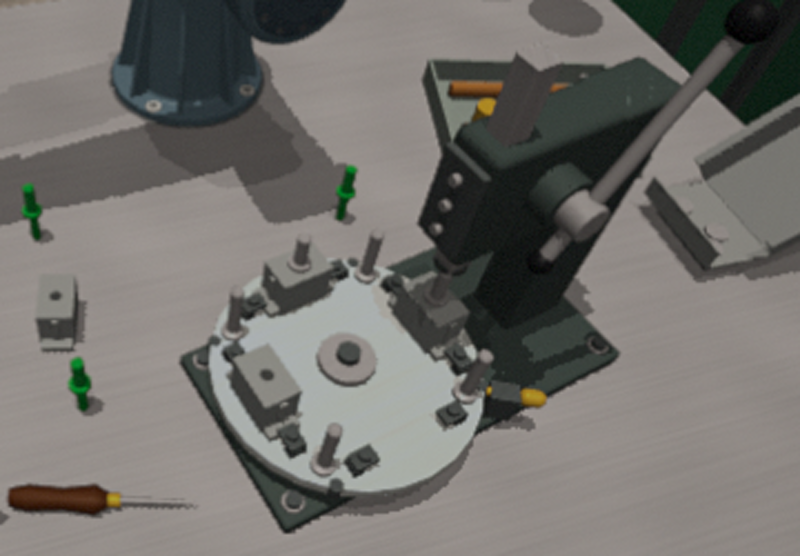

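View pics/t2.png

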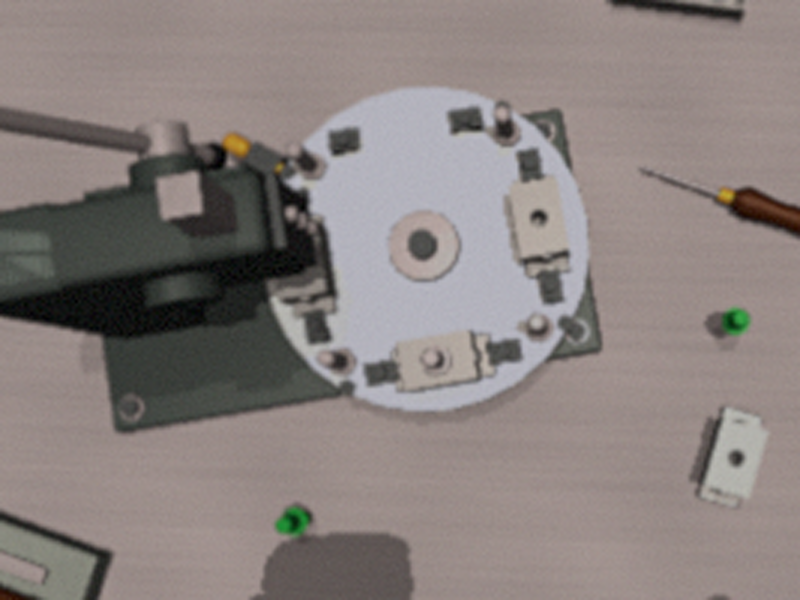

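The top view (zoomed crop) shows the hub at (423,245), near axle_2 at (435,358), post_a at (537,325) and the ram at left, so the press yaw is about +6°. Next I'll take wrist views from two places.

```bash
cat >> h.py <<'E'
from scipy.spatial.transform import Rotation as Ro
def rot(yaw): return (Ro.from_euler('z',yaw)*Ro.from_euler('x',np.pi)).as_rotvec()
def tri(obs):
    A=np.zeros((3,3));b=np.zeros(3);
    for c,p in obs:
        o,d=ray(c,p); d=d/np.linalg.norm(d); M=np.eye(3)-np.outer(d,d); A+=M;b+=M@o
    return np.linalg.solve(A,b)
E
python3 - <<'E'
from h import *
import pickle
c=env.read_camera("top")
f=lambda x,y:(130+x*267/800,90+y/3)
print("hub",atz(c,f(423,245),.072),"ax2",atz(c,f(433,355),.153),"pa",atz(c,f(537,322),.132))
out=[]
for p in [(.42,-.14,.36),(.50,-.16,.36)]:
    env.movep(p,rot(.1)); env.dwell(.2)
    w=env.read_camera("wrist"); out.append(w); print(ray(w,(320,200)))
    for t in["post_a","axle","bore_mouth","dial_hub"]:
        for r in env.regions_of("wrist",t): print(t,round(r["p"],2),np.round(r["box"]))
pickle.dump(out,open("w.pkl","wb"))
cv2.imwrite("pics/w1.png",cv2.cvtColor(np.vstack([cv2.resize(o["img"],(480,300),interpolation=cv2.INTER_AREA) for o in out]),4))
print(env.read_clock())
E
```

```text
hub [0.56256861 0.00125381 0.072     ] ax2 [ 0.46663325 -0.02096895  0.153     ] pa [ 0.49599195 -0.09938669  0.132     ]
(array([ 0.50370353, -0.13255731,  0.5118661 ]), array([-0.32358595, -0.03710179, -0.94548453]))
post_a 0.79 [218.  72. 222. 145.]
axle 0.85 [123.  41.  27.  23.]
axle 0.72 [387. 258.  17.  29.]
axle 0.68 [156. 196.  33.  29.]
axle 0.64 [412.  98.  28.  17.]
axle 0.55 [223. 112.  26.  21.]
bore_mouth 0.85 [218.  71. 223. 140.]
dial_hub 0.97 [216.  72. 226. 140.]
dial_hub 0.6 [223. 115.  25.  20.]
(array([ 0.58300608, -0.15156168,  0.5126227 ]), array([-0.32269518, -0.03800537, -0.94575304]))
post_a 0.68 [202.  98. 216. 196.]
axle 0.88 [368. 296.  17.  35.]
axle 0.87 [148. 241.  30.  29.]
axle 0.84 [389. 154.  23.  17.]
axle 0.68 [207. 177.  29.  26.]
axle 0.62 [111. 106.  27.  22.]
bore_mouth 0.58 [203.  96. 209. 192.]
dial_hub 0.56 [200.  98. 219. 193.]
3.8917
```

View pics/w1.png

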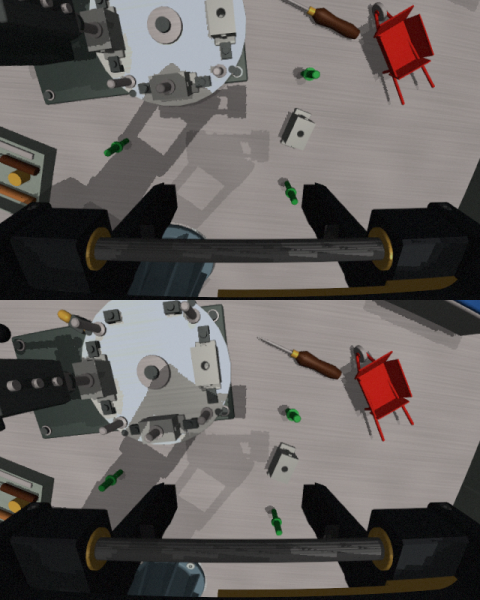

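Both wrist views show the dial at upper left (second view: whole dial, hub ≈(202,97) at full resolution). I'll zoom in for precise feature pixels.

```bash
python3 - <<'E'
import pickle,cv2,numpy as np
o=pickle.load(open("w.pkl","rb"))
g=lambda im,r,c:cv2.cvtColor(cv2.resize(im[r:r+100,c:c+200],(800,400),interpolation=cv2.INTER_CUBIC)[:300],4)
a=cv2.resize(o[0]["img"][0:145,135:335],(400,290),interpolation=cv2.INTER_CUBIC)
b=cv2.resize(o[1]["img"][0:200,105:305],(800,800),interpolation=cv2.INTER_CUBIC)
cv2.imwrite("pics/z1.png",cv2.cvtColor(cv2.resize(o[0]["img"][0:140,130:316],(800,600),interpolation=cv2.INTER_CUBIC),4))
cv2.imwrite("pics/z2.png",cv2.cvtColor(cv2.resize(o[1]["img"][50:200,105:305],(800,600),interpolation=cv2.INTER_CUBIC),4))
E
```

```text
(no output)
```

View pics/z1.png

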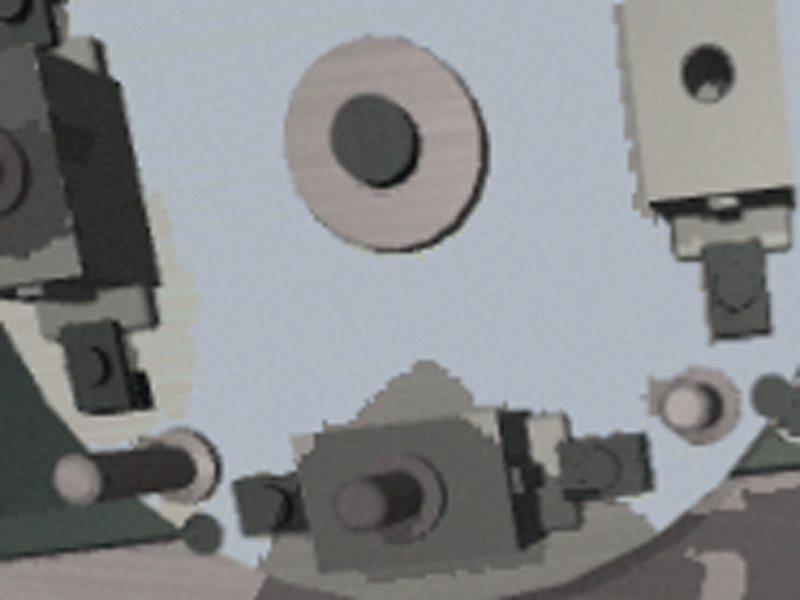

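View pics/z2.png

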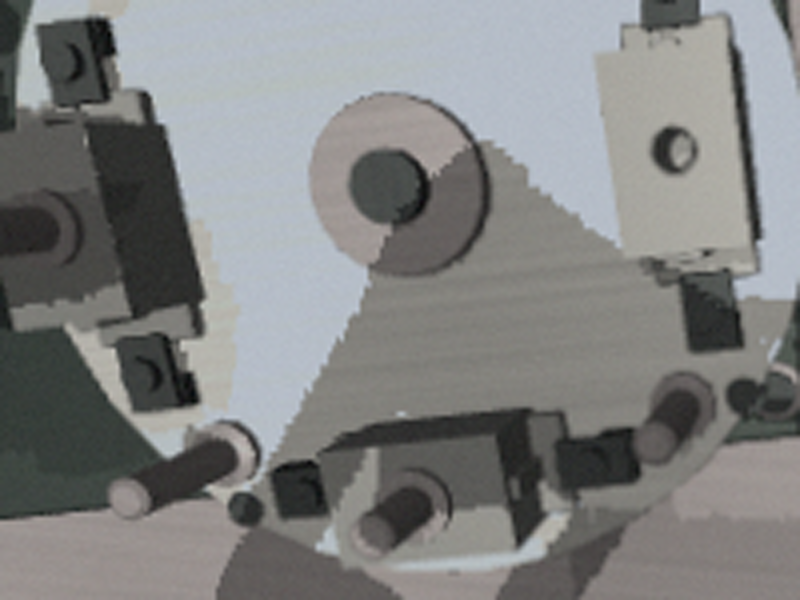

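The crops show axle_2's top at z1 (361,502) / z2 (376,532), post_a's top at (685,407) / (656,441), post_b's top at (77,478) / (130,498), and the hub at (384,142) / (399,183).

```bash
python3 - <<'E'
from h import *
import pickle
from scipy.optimize import least_squares
o=pickle.load(open("w.pkl","rb")); t=env.read_camera("top")
F={'hub':[(384,142),(399,183),(423,245)],'ax2':[(361,502),(376,532),(433,356)],'pa':[(685,407),(656,441),(537,322)],'pb':[(77,478),(130,498),(332,356)],'b3':[(707,72),(675,150),(539,217)]}
s=np.sqrt(.5)*.12
M={'hub':(0,0,.072),'ax2':(-.1,0,.153),'pa':(-s,-s,.132),'pb':(-s,s,.132),'b3':(0,-.1,.110)}
a1=lambda q:(130+(q[0]+.5)/4.301-.5,(q[1]+.5)/4.286-.5)
a2=lambda q:(105+(q[0]+.5)/4-.5,50+(q[1]+.5)/4-.5)
a3=lambda q:(130+(q[0]+.5)*267/800-.5,90+(q[1]+.5)/3-.5)
C=[o[0],o[1],t];A=[a1,a2,a3]
for k in F:
    print(k,np.round(tri([(o[i],A[i](F[k][i])) for i in(0,1)]),4),np.round(tri([(C[i],A[i](F[k][i])) for i in(0,1,2)]),4))
def res(p,cams=(0,1,2)):
    r=[]
    for k in F:
        x,y,z=M[k];c_,s_=np.cos(p[2]),np.sin(p[2])
        P=np.array([p[0]+c_*x-s_*y,p[1]+s_*x+c_*y,z+p[3]])
        for i in cams: r+=list(proj(C[i],P)[0]-A[i](F[k][i]))
    return np.array(r)
for cams in[(0,1),(0,1,2),(2,)]:
    f=least_squares(res,[.56,0,.1,0],args=(cams,),loss='soft_l1'); print(cams,np.round(f.x,4)); print(np.round(res(f.x,cams).reshape(5,-1),1))
print(env.read_clock())
E
```

```text
hub [0.5644 0.0013 0.0672] [0.5646 0.003  0.0626]
ax2 [ 0.4657 -0.0178  0.1463] [ 0.4666 -0.0195  0.1508]
pa [ 0.4971 -0.0987  0.1263] [ 0.4971 -0.0986  0.1262]
pb [0.4638 0.0674 0.1292] [0.4654 0.0621 0.138 ]
b3 [ 0.5833 -0.0971  0.1098] [ 0.5835 -0.0968  0.1095]
(0, 1) [ 0.564   0.0011  0.1989 -0.0033]
[[ 0.   0.2 -0.4  0.3]
 [ 0.2  0.1 -0.6  0.5]
 [-0.1 -0.5 -0.1  0. ]
 [ 0.4 -0.2  0.  -0.3]
 [ 0.3  0.3  0.1 -0.4]]
(0, 1, 2) [ 0.564   0.0011  0.1993 -0.0033]
[[ 0.   0.2 -0.4  0.3  0.6 -0.1]
 [ 0.2  0.1 -0.5  0.5 -0.5  0.3]
 [-0.1 -0.5 -0.  -0.   0.2 -0.3]
 [ 0.4 -0.2  0.1 -0.3 -1.8  0.5]
 [ 0.3  0.2  0.1 -0.5  0.3  0.2]]
(2,) [ 0.5658  0.0027  0.2054 -0.0211]
[[ 0.9  0.2]
 [ 0.1 -0.1]
 [ 0.  -0.7]
 [-0.7  0.3]
 [-0.1  0.3]]
3.9417
```

```bash
cat >> h.py <<'E'
C0=np.array([.564,.0011]);YAW=.199
def post(th,z,r=.12):
    a=YAW+np.radians(225)+th
    return [C0[0]+r*np.cos(a),C0[1]+r*np.sin(a),z], rot(a-np.pi)
E
python3 - <<'E'
from h import *
for th in np.linspace(0,np.pi/2,6): 
    q=env.solve_ik(*post(th,.123)); print(None if q is None else np.round(q,2))
p,r=post(0,.21)
env.set_gripper(.32,20); env.movep(p,r)
print(np.round(env.read_joints(),2))
p,r=post(0,.123)
print("hit",env.servo_line(p,r,max_speed=.08,stop_force=8),env.read_tcp_pos(),env.read_contact_force())
c=env.read_camera("wrist");save(c,"p1.png")
print(env.read_clock())
E
```

```text
[-0.43  0.16  1.87 -0.    1.11  0.16]
[-0.43  0.24  1.78 -0.    1.13 -0.16]
[-0.41  0.31  1.68  0.    1.15 -0.45]
[-0.37  0.38  1.59  0.    1.17 -0.73]
[-0.33  0.44  1.51  0.    1.19 -1.  ]
[-0.28  0.49  1.44  0.    1.21 -1.26]
[-0.43  0.05  1.8  -0.    1.29  0.16]
hit False [ 0.49804578 -0.0990377   0.12357092] [ 0.17766777 -0.77332588  0.49052806]
6.975
```

View pics/p1.png

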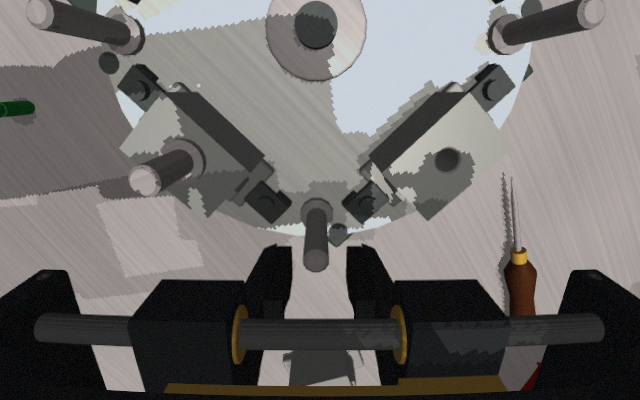

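The post (316,250) stands between the fingers, laterally centred. Now the arc.

```bash
python3 - <<'E'
from h import *
c=env.read_camera("wrist"); t=env.read_tcp_pos()
print(proj(c,[[t[0],t[1],.132]]), proj(c,[post(0,.132)[0]]))
for th in np.linspace(0,np.pi/2,11)[1:]:
    p,r=post(th,.123)
    h=env.servo_line(p,r,max_speed=.07,stop_force=25)
    print(round(th,2),h,np.round(env.read_contact_force(),1),np.round(np.array(env.read_tcp_pos())-p,4))
    if h: break
env.dwell(.5); print(np.round(env.read_contact_force(),1))
c=env.read_camera("wrist");save(c,"p2.png");save(env.read_camera("top"),"t3.png")
print(env.read_clock())
E
```

```text
[[318.14457284 262.88225027]] [[317.24720194 263.01682937]]
0.16 False [ 1.  -0.5 -0.2] [ 0.0001 -0.0001  0.0002]
0.31 False [-6.2  2.7  3.5] [-0.001   0.0005 -0.0002]
0.47 False [-5.   1.6  2.8] [-0.0013  0.0004 -0.0003]
0.63 False [-0.6 -0.1  0.1] [-0.0002  0.0001 -0.0001]
0.79 False [ 3.   1.4 -0.8] [0.0005 0.0003 0.0001]
0.94 False [16.2  8.2 -3.1] [-0.0003  0.0002 -0.0002]
1.1 False [3.8 3.1 2. ] [0.0011 0.0005 0.0009]
1.26 False [ 2.1  2.4 -0.1] [-0.0001  0.0005 -0.0001]
1.41 False [0.4 1.2 0.3] [-0.0005  0.     -0.0003]
1.57 False [-1.  -0.1  0.3] [-0.0006 -0.0005 -0.0003]
[0.1 0.4 0.7]
11.7917
```

View pics/p2.png

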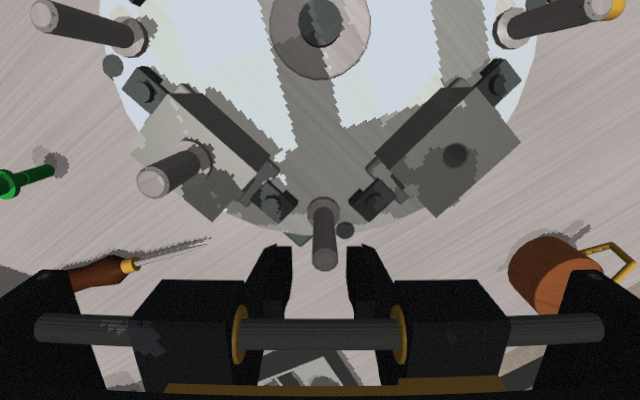

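The dial clicked over; the post sits about 3 mm ahead of the jaw centre at (324,245), so the dial is near 1.59 rad. Next I'll retreat and measure the axle now at the near station.

```bash
python3 - <<'E'
from h import *
import pickle
env.servo_line(post(np.pi/2,.215)[0],max_speed=.12)
env.set_gripper(.55,6)
A=C0-.1*np.array([np.cos(YAW),np.sin(YAW)])
out=[]
for dx,dy,z in[(0,-.03,.27),(-.03,-.03,.24),(0,0,.24)]:
    env.movep([A[0]+dx,A[1]+dy,z],rot(YAW)); env.dwell(.3)
    c=env.read_camera("wrist"); out.append(c)
    m=proj(c,[[*A,.153]])[0]; print(m)
    for r in env.regions_of("wrist","axle"): 
        if abs(r["box"][0]-m[0])<60 and abs(r["box"][1]-m[1])<80: print(round(r["p"],2),np.round(r["box"]))
pickle.dump((out,A),open("w2.pkl","wb"))
T=[]
for c in out:
    m=proj(c,[[*A,.14]])[0].astype(int); x,y=m-[65,75]; T.append(cv2.resize(c["img"][max(y,0):max(y,0)+150,x:x+130],(260,300),interpolation=cv2.INTER_CUBIC)); print(x,max(y,0))
cv2.imwrite("pics/a1.png",np.hstack(T)[:,:,::-1])
print(env.read_clock(),A)
E
```

```text
[284.70824423 184.62566381]
0.63 [291. 177.  25.  30.]
[286.73851839 159.57664714]
0.9 [292. 154.  27.  33.]
[317.56841671 201.65691577]
0.76 [322. 192.  29.  35.]
221 105
223 81
252 121
16.9333 [ 0.46597352 -0.01866892]
```

View pics/a1.png

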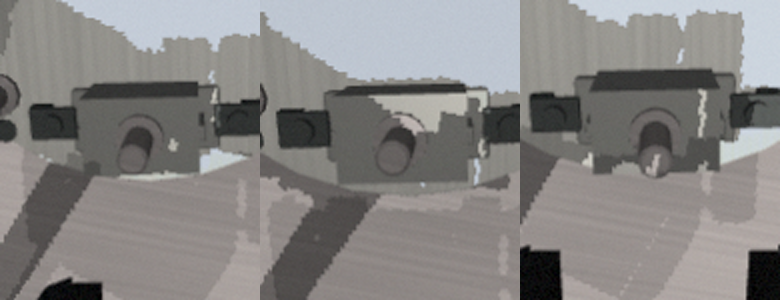

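The axle's top shows at full-resolution pixels (287,184), (288.5,159.5) and (319.5,203), about 2 px right of the prediction. I'll approach at low grip and balance the lateral force.

```bash
python3 - <<'E'
from h import *
import pickle
out,A=pickle.load(open("w2.pkl","rb"))
px=[(287,184),(288.5,159.5),(319.5,203)]
P=np.array([atz(c,p,.153) for c,p in zip(out,px)]); print(P,tri(list(zip(out,px))))
a=np.median(P,0)[:2]; np.save("a.npy",a)
g=np.array([np.cos(YAW),np.sin(YAW)]); n=np.array([-g[1],g[0]]); print("press off",(a-C0)@g,(a-C0)@n)
env.servo_line([*a,.20],rot(YAW),max_speed=.1)
print(env.servo_line([*a,.137],rot(YAW),max_speed=.06,stop_force=6),env.read_tcp_pos())
env.dwell(.3);f0=np.array(env.read_contact_force());print("f0",f0)
env.set_gripper(0,4); env.dwell(.3)
f=np.array(env.read_contact_force());print("f",f,"tangential",(f-f0)[:2]@n,env.read_width()*88,env.read_grasp_force(),env.read_torque())
save(env.read_camera("wrist"),"g1.png")
print(env.read_clock(),env.read_tcp_pos())
E
```

```text
[[ 0.46693755 -0.02055834  0.153     ]
 [ 0.46629684 -0.01998589  0.153     ]
 [ 0.46516063 -0.02040517  0.153     ]] [ 0.46717632 -0.02033338  0.15659171]
press off -0.10002630798652018 -0.001765904001886777
False [ 0.46663255 -0.02052413  0.13742811]
f0 [-0.04917255  0.32832327  0.24386901]
f [-0.53646017  0.90614916  1.03622048] tangential 0.6627538473505463 13.620400586635428 4.004025310277939 [ 0.13303947  0.00503543 -0.00995628]
19.95 [ 0.46629395 -0.02036253  0.13700793]
```

View pics/g1.png

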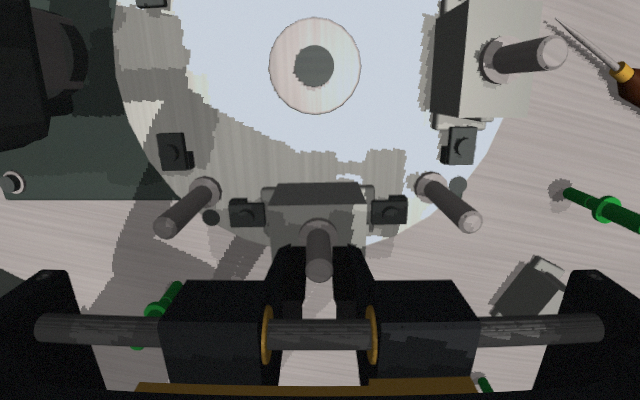

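The axle is gripped between the pads at (318,255), with under 1 N of lateral force. I'll firm the grip and draw it up 23 mm in stages.

```bash
python3 - <<'E'
from h import *
env.set_gripper(0,12); env.dwell(.3)
p=np.array(env.read_tcp_pos()); z0=p[2]; print(np.round(env.read_contact_force(),2))
for d in(.004,.010,.017,.023):
    h=env.servo_line([p[0],p[1],z0+d],rot(YAW),max_speed=.02,stop_force=8)
    env.dwell(.15); print(d,h,np.round(env.read_contact_force(),2),np.round(env.read_torque(),2),np.round(env.read_tcp_pos(),4),env.read_grasp_force())
    if h: break
env.dwell(.6); print(np.round(env.read_contact_force(),2),env.read_width()*88)
c=env.read_camera("wrist");save(c,"l1.png")
i=cv2.resize(c["img"][150:300,220:420],(800,600),interpolation=cv2.INTER_CUBIC);cv2.imwrite("pics/l1c.png",i[:,:,::-1])
print(env.read_clock())
E
```

```text
[0.62 1.47 0.13]
0.004 False [-0.39  0.29 -0.93] [0.04 0.05 0.02] [ 0.4662 -0.0204  0.1409] 11.994152963161469
0.01 False [ 0.37 -0.67 -1.27] [-0.01  0.03 -0.04] [ 0.4662 -0.0204  0.1469] 11.994031369686127
0.017 False [-0.51  0.65 -1.37] [0.03 0.07 0.01] [ 0.4662 -0.0204  0.1539] 11.994028240442276
0.023 False [-0.38  0.98 -1.56] [ 0.02  0.04 -0.03] [ 0.4662 -0.0204  0.1599] 11.993927657604218
[ 0.82  0.44 -0.84] 13.110898804262733
23.4667
```

View pics/l1c.png

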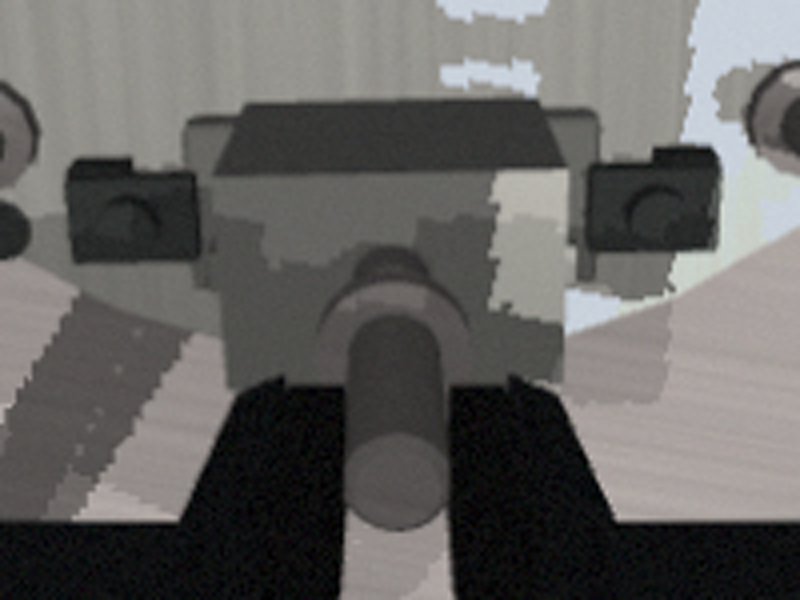

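The crop shows the flange (395,310) raised clear of the block with the spindle still in the bore. The force on the tool is about 1 N, the axle's weight.

```bash
python3 -c "
from h import *
print(env.finish_job())"
```

```text
the job is handed in; nothing more can be done
None
```

The job is handed in: I turned the dial one position counter-clockwise (estimated 1.59 rad), drew the axle 23 mm straight up and am holding it still in its bore, with about 1 N on the tool; the verdict was not returned.

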